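# Clamp a glued transformer in its bonding fixture with the barrel bolt

## Task

Clamp the transformer in the bonding fixture: with the fingertips, push the handle of the bolt all the way along the long leg of its L-shaped slot, so that the rubber pad presses the transformer home against the end stop, then push the handle over through the corner and down to the end of the short leg, so that the bolt is locked. Only push the handle from outside, never take its knob between the fingers; the transformer's glue is still soft, so do not touch the transformer itself, and leave the other things on the bench where they stand. Finish clear of everything.

Things in the scene. Friction and masses are not known exactly. Their poses are not given: they have to be found in the camera images.
- fixture: Bonding fixture, screwed down: grey base plate 240 x 90 x 10 mm (its own x = -115..125, y = -45..45 mm). Origin on the bench; x points along the bolt towards the end stop, y to the side on which the handle locks, z up. On it a steel barrel along x (x = -108..-12 mm, axis at y = 0, z = 34 mm, outer radius 14, end collars 16.5 mm) with an L-shaped slot.
- corner (a point): Corner of the L-shaped slot, on top of the barrel: fixture x = -45.5, y = 0, z = 48 mm. The long leg, 10 mm wide, comes to it along the top of the barrel from -x; the short leg, 11 mm wide (x = -51..-40 mm), runs from it round the barrel's +y side and down.
- stop (a point): Centre of the face of the upright end stop, at fixture x = 100, y = 0, z = 28 mm; 64 mm wide, up to z = 46 mm. Two 6 mm high guide strips on the plate lead to it.
- bolt (a joint): Travel of the bolt along the fixture's +x, m; starts at 0 to 0.006. The stem of the handle can enter the short leg from 0.0375 on and meets the end of the long leg at 0.0415; in the short leg the bolt stays between these. Friction holds it (4.5 N alone, up to 10 N with the pad pressing): it stays where it is left, also at the end of the long leg before the handle is turned.
- handle (a joint): Turn of the handle about the barrel's axis, rad. 0 = straight up, positive = leaning to the fixture's +y; in the long leg the slot walls allow only about 0.2 either way. 1.40 = lying over at the end of the short leg (locked). It is stiff (about 1 N at the knob) and stays where it is left. Fingertips hardly slip on the knob: follow its arc.
- knob (a point): Centre of the black ball knob, radius 10 mm, at the end of the handle, 48 mm from the barrel's axis on a 7 mm round steel stem. Upright it is 82 mm above the bench at fixture x = -85 mm + bolt travel, y = 0; locked it is at fixture y = 47 mm, z = 42 mm. Knob and stem may be pushed from any side.
- pad: Round rubber-faced pad, radius 12 mm, on the nose of the bolt, sprung on it by up to 7.5 mm (1 to 4 N). With the bolt at 0 its origin is the fixture's origin, and its face is at fixture x = 12.5 mm, centred at z = 34 mm; both move along x with the bolt.
- transformer: Loose ferrite transformer, 56 x 52 x 52 mm, about 0.2 kg, black core with a copper winding, pins up. Origin at the centre of its underside, on the base plate; its own y axis lies along the fixture's x. It starts 10 to 18 mm short of the stop between the guide strips; home against the stop, its origin is at fixture x = 74 mm.
- flux_tin: Bystander: yellow tin, diameter 52, 21 mm high, origin under its centre.
- relay_can: Bystander: white box-shaped relay, 37 x 36 x 76 mm, standing, origin under its centre.
- capacitor_0: Bystander: blue standing can, diameter 35, 43 mm high, origin under its centre.
- brass_fitting: Bystander: brass hose fitting, 38 mm long, 17 mm thick, lying, origin under its centre.
- solder_reel: Bystander: reel of solder wire, 62 x 86 x 36 mm, origin under its centre.
Not all that is in view belongs to the job. What is shaped like the transformer but pink is not meant.

How it is judged (in metres and radians):
On the way:
1. the bolt is pushed to the end of the long leg with its handle still up, and the transformer is against the stop (value of joint bolt above 0.0365 m and value of joint handle below 0.5 rad and x of transformer in the frame of fixture above 0.0715 m), for 0.05 s.
At the end, for the whole second after the job is handed in: The handle lies over at the end of the short leg (turned at least 1.25 of 1.40 rad, bolt travel at least 36 mm), and the transformer stands upright and square (within 0.06 rad), at rest, within 2.5 mm of the end stop, with the pad pressing on it by at least 0.8 N (value of joint handle above 1.25 rad and value of joint bolt above 0.036 m and x of transformer in the frame of fixture above 0.0715 m and angle between the y axis of transformer and the x axis of fixture, either way round below 0.06 rad and contact force between pad and transformer above 0.8 N and angle between transformer's own z axis and vertical below 0.06 rad and linear speed of transformer below 0.01 m/s and velocity of joint handle below 0.05 rad/s); the robot touches nothing.
It fails at once if the knob of the handle is taken between the fingers (distance between the grasp point and knob below 0.012 m).
It fails at once if the robot touches the transformer (contact force between any of the arm, the fingers and transformer above 0.5 N).
It fails at once if the transformer is lifted (z of transformer in the frame of fixture above 0.016 m).
It fails at once if a bystander is shoved or lifted by more than 15 mm (distance of any of flux_tin, relay_can, capacitor_0, brass_fitting, solder_reel from where it was at the start of the episode above 0.015 m).
It also fails if it takes over 45 s, if anything falls off the work surface, if the arm or the gripper's body presses on something with over 40 N, if the wrist force passes 120 N, or if a joint passes its speed limit or range.

## Robot

A 6-joint arm with a two-finger parallel gripper is mounted at the origin on a cart in front of the work surface, level with it; the furniture and walls round the work are solid. World frame = base frame: x ahead of the robot, y to its left, z up, the work surface at z = 0. Lengths are in m, angles in degrees, forces in N, time in s.
With the tool pointing down it reaches from about 0.4 to 0.825 m from the base axis. Payload 7 kg.
Tool frame: the origin (TCP) lies on the centre line of the jaws, within the pads' length; the fingertips stand 22 mm ahead of it and the grasp point (between the pads) lies 3 mm ahead of it; z points along the fingers, y is the line along which they close (so a half turn about z gives the same grasp; the last joint's range is limited). The gripper opens to 88 mm and grips with 3 to 60 N. Pads are 19 mm wide; open, the fingers measure 130 mm over their backs; the gripper's body (78 mm by 193 mm) begins 47 mm behind the grasp point.
Start: joints at [-46.576, 20.546, 0.682, 0, -70.136, -16.507], TCP at [0.306, -0.602, 0.249] pointing down, gripper open.
Joint ranges: [-176.03, 176.03], [-82.01, 121.73], [-58.28, 71.71], [-173.87, 95.51], [-174.79, -0.11], [-173.66, 173.66]. Speed limits (degrees/s): [136.94, 136.94, 172.46, 180, 180, 180].

## Interface

Orientations are given as [roll, pitch, yaw] about the fixed x, y, z axes, in that order (R = Rz(yaw) Ry(pitch) Rx(roll)).
In Python, from plant import get_state, cams, r gives the robot as it stands.
- The arm moves only by the tool apply_moves, never from a script. Its argument "targets" is a list of rows, each an object with "dp": the shift along the world's x, y, z in m, a list of three; "yaw": the turn about the world's z in degrees. In form: [{"dp": [x, y, z], "yaw": yaw}, ...]. A call has 1 to 20 rows; each row is the pose to reach, as a shift and turn from the pose commanded when the call began; what a row does not reach only later rows make up. A row lasts 1/12 s, in which the tool goes at most 41.7 mm and 7.16 degrees, less where a joint would pass 70% of its speed; a pose out of reach is approached as far as the arm can. A call with a gripper value outside its range is refused whole. "grip" is the gripper command: -1 is fully open, 1 is shut, values between are in proportion, set as the call begins (left out, the last holds). The fingers move at their own pace and stop on an object; "squeeze" is the grip in N (left out, the last holds). Time passes only in rows, so rows that repeat a pose let the fingers close. It gives the time, the measured TCP pose, the force, the opening and the grip force at its end, in the units of the state.
- get_state(): the state, without advancing time (a new reading comes with each control period).
- cams.capture(name): name is "scene" or "top" or "wrist"; returns a dict with "image" (384x512x3 uint8, red, green, blue), "range_z" (384x512 float32, m along the optical axis (not along the pixel's ray), 0 where there is no reading), "fx", "fy", "cx", "cy" (pixels), "R" (3x3) and "t" (3): a world point X has camera coordinates R X + t; the wrist camera has in their place "T_tool_cam" (4x4, takes a point from camera to tool coordinates, whose origin is the TCP and whose axes are the flange's). Camera axes: x right, y down, z forward; pixel columns grow to the right and rows downward; lengths in m; the calibration is good to about 2 mm. A picture is of the moment at which its call begins: read the wrist's pose just before it.
- r.close_job(): hands the job in; it is judged then, once.
The state is a dict: "time_s": time; "joints": joint angles; "qd": joint speeds; "joint_torque": joint torques, N m; "tcp_pos": TCP position; "eef_rot": TCP orientation; "contact_force": force on the tool from outside, world axes, zero at the start; "moment": the same for the moment, N m; "gripper_width": finger opening in m; "gripper_force": force on a finger pad.
Only numpy, scipy, OpenCV 4.12 (cv2) and the standard library are available. Lean on these libraries where they do the work, as an engineer would, in place of code of your own. Each camera call takes 0.05 s, during which the arm holds its last target. There are 200 camera calls.

## Working session

There is one attempt and no reset: what is moved stays moved. The work goes in short steps, Python scripts to look and compute and a tool call to move; the robot and the scene stay as the last step left them, time stands still between calls to the robot, and variables do not carry over. Pictures are saved under pics/ and viewed, at most 10 in all, crops included, and the job is handed in when it is done.

Besides the shell and the picture viewer there is one more tool, called as name(argument=value, ...) on one line, values as JSON. apply_moves: Moves the arm, as the interface text tells. Its arguments: {"type":"object","properties":{"targets":{"type":"array","items":{"type":"object","properties":{"dp":{"type":"array","items":{"type":"number"}},"yaw":{"type":"number"}}}},"grip":{"type":"number"},"squeeze":{"type":"number"}},"required":["targets"]}

```bash
mkdir -p pics; ls; python3 - <<'E'
from plant import get_state,cams,r
import cv2,numpy as np
s=get_state();print(s)
ims=[]
for n in("scene","top"):
    c=cams.capture(n);cv2.imwrite(f"pics/{n}0.png",c["image"][...,::-1]);np.savez(f"{n}0.npz",**c)
    print(n,c["fx"],c["cx"],c["cy"],c["R"].round(3).tolist(),c["t"])
E
```

```text
pics
{'time_s': 0.0, 'joints': array([-4.65737032e+01,  2.05915505e+01,  6.32281995e-01, -2.11711513e-02,
       -7.01349525e+01, -1.65078408e+01]), 'qd': array([-0.00454266, -0.11511316, -0.08051196,  0.07099976,  0.11085041,
        0.05546535]), 'joint_torque': array([ 6.93874408e-04, -5.82723820e+01,  2.93064505e+01,  6.99728027e+00,
        7.11413290e-03, -1.39850308e-04]), 'tcp_pos': array([ 0.3053686 , -0.60145541,  0.24760671]), 'eef_rot': array([ 1.79904007e+02, -7.69361500e-03, -1.53088748e+02]), 'contact_force': array([-0.68549776,  0.31307268,  0.20879532]), 'moment': array([ 0.05127857, -0.01975108, -0.01457781]), 'gripper_force': 0.0, 'gripper_width': 0.08776878911640593}
scene 365.31933179183454 256.2907444585382 190.6620781931149 [[-0.893, -0.451, 0.005], [-0.339, 0.663, -0.668], [0.297, -0.598, -0.745]] [0.52242016 0.1553794  0.80902378]
top 476.03280414589415 261.4955483830987 186.94827089284135 [[-0.004, -1.0, -0.007], [-0.985, 0.006, -0.17], [0.17, 0.006, -0.985]] [0.11628179 0.54961368 1.07791255]
```

View pics/scene0.png

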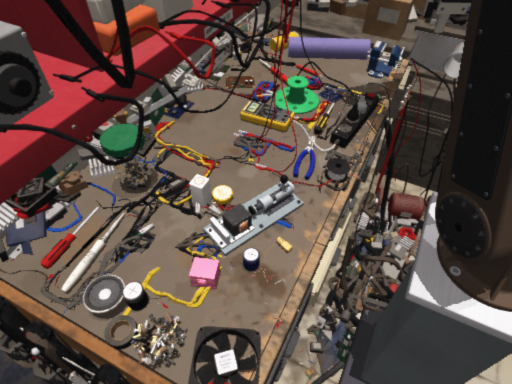

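View pics/top0.png

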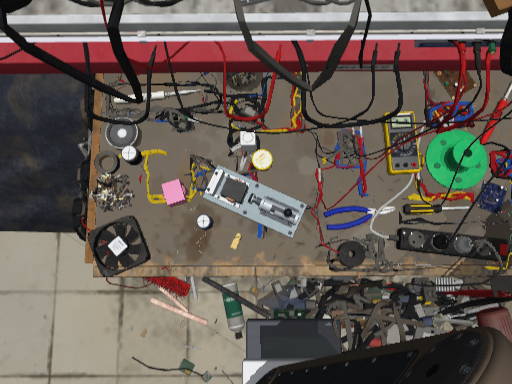

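The top view shows the fixture at about (255,200), with the black transformer at (235,187) and the barrel and knob near (280-290,208). In the scene view it is at (253,215). The only thing that could be mistaken for the transformer is the pink block, at (173,191) in top and (205,272) in scene. I reject it and choose the black block with copper on the grey plate. Next I'll measure the plate and check one close crop.

```bash
cat > h.py <<'E'
import numpy as np,cv2
def cloud(c):
    z=c["range_z"];v,u=np.mgrid[:384,:512]
    P=np.stack([(u-c["cx"])/c["fx"]*z,(v-c["cy"])/c["fy"]*z,z],-1)
    return (P-c["t"])@c["R"]
def proj(c,X):
    p=c["R"]@np.asarray(X)+c["t"];return np.array([p[0]/p[2]*c["fx"]+c["cx"],p[1]/p[2]*c["fy"]+c["cy"]])
def onplane(c,uv,h):
    d=c["R"].T@np.array([(uv[0]-c["cx"])/c["fx"],(uv[1]-c["cy"])/c["fy"],1]);o=-c["R"].T@c["t"]
    return o+d*(h-o[2])/d[2]
E
python3 - <<'E'
from h import *
t=dict(np.load("top0.npz"));s=dict(np.load("scene0.npz"))
im=t["image"];W=cloud(t)
# plate: light bluish grey
hsv=cv2.cvtColor(im,cv2.COLOR_RGB2HSV)
roi=np.zeros((384,512),np.uint8);roi[150:245,190:320]=1
m=((hsv[...,1]<60)&(hsv[...,2]>120)).astype(np.uint8)*roi
cs,_=cv2.findContours(cv2.morphologyEx(m,cv2.MORPH_OPEN,np.ones((3,3))),0,2)
k=max(cs,key=cv2.contourArea);rc=cv2.minAreaRect(k);print(rc)
b=cv2.boxPoints(rc);B=np.array([onplane(t,p,0.01) for p in b]);print(B.round(4))
print([np.linalg.norm(B[i]-B[i-1]).round(4) for i in range(4)],B.mean(0))
a=im[150:250,185:320];c2=s["image"][160:260,190:325]
o=np.vstack([cv2.resize(a,None,fx=5.5,fy=3*1.0 if 0 else 5.5,interpolation=2)[:,:742]])
o=cv2.resize(np.vstack([a,c2]),None,fx=3,fy=3,interpolation=2)
cv2.imwrite("pics/crop.png",o[...,::-1])
E
```

```text
((255.123291015625, 198.82875061035156), (98.56786346435547, 40.63544845581055), 24.443954467773438)
[[ 5.328e-01  2.592e-01  1.000e-02]
 [ 6.250e-01  2.192e-01  1.000e-02]
 [ 5.221e-01 -1.000e-04  1.000e-02]
 [ 4.327e-01  4.210e-02  1.000e-02]]
[np.float64(0.2391), np.float64(0.1005), np.float64(0.2423), np.float64(0.0989)] [0.52814962 0.13010569 0.01      ]
```

View pics/crop.png

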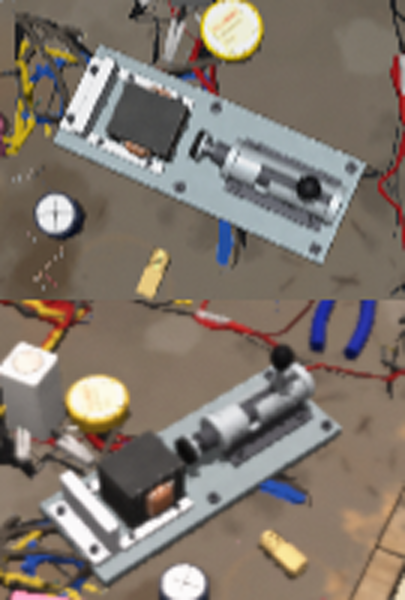

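The crop confirms it: black block with copper winding between the guide strips, knob at about (287.7,212.3) in top and (283.7,178.5) in scene, handle up. Fixture x lies at about 65° in the world and the origin near (0.526,0.126). I'll move to a point high up behind the knob with the fingers shut.

apply_moves(targets=[{"dp": [0.008, 0.04, 0], "yaw": 2}, {"dp": [0.017, 0.08, 0], "yaw": 5}, {"dp": [0.027, 0.12, 0], "yaw": 8}, {"dp": [0.037, 0.16, 0], "yaw": 11}, {"dp": [0.048, 0.2, 0], "yaw": 14}, {"dp": [0.059, 0.24, 0], "yaw": 17}, {"dp": [0.07, 0.28, 0], "yaw": 20}, {"dp": [0.08, 0.32, 0], "yaw": 23}, {"dp": [0.09, 0.36, 0], "yaw": 26}, {"dp": [0.1, 0.4, 0], "yaw": 29}, {"dp": [0.11, 0.44, 0], "yaw": 32}, {"dp": [0.122, 0.48, 0], "yaw": 34}, {"dp": [0.134, 0.52, 0], "yaw": 36}, {"dp": [0.146, 0.56, 0], "yaw": 38}, {"dp": [0.155, 0.59, 0], "yaw": 38}, {"dp": [0.16, 0.6, 0], "yaw": 38}, {"dp": [0.16, 0.6, 0], "yaw": 38}, {"dp": [0.16, 0.6, 0], "yaw": 38}], grip=1, squeeze=15)

```text
time_s: 1.6
tcp_pos: [0.4653, -0.0015, 0.2482]
eef_rot: [180.0, -0.0, -115.0]
contact_force: [-1.0, 0.4, -0.2]
gripper_width: 0.0003
gripper_force: 0.0
```

```bash
cat > look.py <<'E'
import sys
from plant import get_state,cams
from h import *
from scipy.spatial.transform import Rotation as Ro
s=get_state();c=cams.capture("wrist")
T=np.eye(4);T[:3,:3]=Ro.from_euler("xyz",s["eef_rot"],degrees=True).as_matrix();T[:3,3]=s["tcp_pos"]
C=np.linalg.inv(T@c["T_tool_cam"]);c["R"],c["t"]=C[:3,:3],C[:3,3]
n=sys.argv[1];np.savez(n+".npz",**c);cv2.imwrite(f"pics/{n}.png",c["image"][...,::-1])
print(s["time_s"],s["tcp_pos"].round(4),s["eef_rot"].round(2),s["contact_force"].round(2),s["gripper_width"]);print(c["T_tool_cam"].round(3))
E
python3 look.py w1
python3 - <<'E'
from h import *
def tri(obs):
    A=[];b=[]
    for c,(u,v) in obs:
        K=np.array([[c["fx"],0,c["cx"]],[0,c["fy"],c["cy"]],[0,0,1]]);P=K@np.c_[c["R"],c["t"]]
        for q,i in((u,0),(v,1)):
            r=q*P[2]-P[i];A.append(r[:3]);b.append(-r[3])
    return np.linalg.lstsq(np.array(A),np.array(b),rcond=None)[0]
t=dict(np.load("top0.npz"));s=dict(np.load("scene0.npz"))
def blob(c,u,v):
    g=c["image"].max(2);m=np.zeros_like(g);m[v-7:v+8,u-7:u+8]=g[v-7:v+8,u-7:u+8]<55
    n,l,st,ce=cv2.connectedComponentsWithStats(m);i=1+st[1:,4].argmax();print(st[i]);return ce[i]
a=blob(t,288,212);b=blob(s,284,178);print(a,b,tri([(t,a),(s,b)]))
E
```

```text
1.6 [ 0.4653 -0.0015  0.2482] [ 1.7995e+02 -4.0000e-02 -1.1500e+02] [-0.96  0.42 -0.24] 0.00032677777122061574
[[ 0.    -0.959 -0.285  0.078]
 [ 1.    -0.     0.    -0.   ]
 [-0.    -0.285  0.959 -0.136]
 [ 0.     0.     0.     1.   ]]
[284 209   8   8  47]
[280 175   8   9  46]
[287.5106383  212.53191489] [283.43478261 178.69565217] [0.48554267 0.05463893 0.08234328]
```

View pics/w1.png

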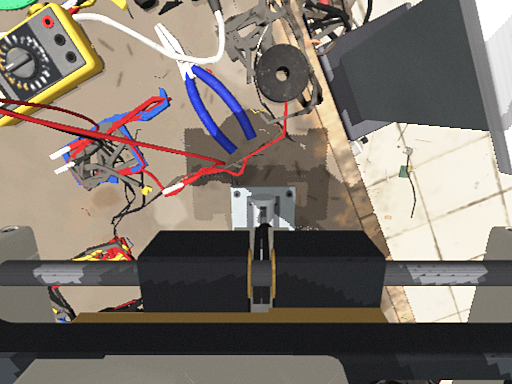

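The wrist view shows the plate's -x end edge at row ~187 between columns ~232 and ~296, with the barrel end at (263,205). The knob triangulates to (0.4855, 0.0546, 0.082), which matches the stated height. I'll check the axis using the end edge.

```bash
python3 - <<'E'
from h import *
c=dict(np.load("w1.npz"));hsv=cv2.cvtColor(c["image"],cv2.COLOR_RGB2HSV)
m=((hsv[...,1]<60)&(hsv[...,2]>130)).astype(np.uint8);m[:180]=0;m[228:]=0;m[:,:215]=0;m[:,310:]=0
for v in range(182,228,5):
    x=np.flatnonzero(m[v]);print(v,(x.min(),x.max()) if len(x) else None)
v0=np.flatnonzero(m.sum(1)>40).min();print(v0)
x=np.flatnonzero(m[v0+4]);A=onplane(c,(x.min(),v0),.01);B=onplane(c,(x.max()+1,v0),.01)
print(A,B,np.linalg.norm(A-B),np.degrees(np.arctan2(*(A-B)[1::-1])))
ux=np.array([np.cos(np.radians(65)),np.sin(np.radians(65)),0]);uy=np.array([-ux[1],ux[0],0])
M=(A+B)/2;k=np.array([.4855,.0546,.082]);o=M+.115*ux
print("end mid",M,"origin",o,"knob in fix",(k-o)@ux,(k-o)@uy)
E
```

```text
182 (np.int64(215), np.int64(220))
187 (np.int64(215), np.int64(294))
192 (np.int64(215), np.int64(294))
197 (np.int64(215), np.int64(295))
202 (np.int64(215), np.int64(271))
207 (np.int64(215), np.int64(270))
212 (np.int64(215), np.int64(271))
217 (np.int64(215), np.int64(280))
222 (np.int64(215), np.int64(287))
227 (np.int64(215), np.int64(308))
200
[0.54076962 0.00967894 0.01      ] [0.46898057 0.04318197 0.01      ] 0.07922197351714313 -25.017856311170057
end mid [0.5048751  0.02643045 0.01      ] origin [0.5534762  0.13065585 0.01      ] knob in fix -0.0976579900531661 0.029464766890017244
```

```bash
python3 - <<'E'
from h import *
c=dict(np.load("w1.npz"));hsv=cv2.cvtColor(c["image"],cv2.COLOR_RGB2HSV)
print(hsv[185:196:5,224:300:3].reshape(3,-1,3)[1].tolist())
L,Rr=232,295.5
A=onplane(c,(L,187),.01);B=onplane(c,(Rr,187),.01)
ux=np.array([np.cos(np.radians(65)),np.sin(np.radians(65)),0]);uy=np.array([-ux[1],ux[0],0])
M=(A+B)/2;k=np.array([.4855,.0546,.082]);o=M+.115*ux
print(np.linalg.norm(A-B),np.degrees(np.arctan2(*(A-B)[1::-1])),"origin",o,"knob in fix",(k-o)@ux,(k-o)@uy)
print("knob rel tcp in fix",(k-[.4653,-.0015,.2482])@ux,(k-[.4653,-.0015,.2482])@uy)
E
```

```text
[[19, 56, 158], [15, 54, 162], [34, 10, 179], [90, 5, 240], [93, 16, 190], [99, 7, 247], [85, 6, 236], [90, 6, 239], [88, 16, 189], [95, 13, 119], [90, 11, 120], [94, 17, 120], [99, 15, 122], [90, 13, 121], [94, 15, 119], [81, 15, 119], [103, 15, 123], [94, 15, 122], [72, 11, 117], [90, 15, 120], [90, 15, 117], [90, 16, 109], [98, 17, 118], [95, 19, 162], [12, 71, 90], [17, 64, 112]]
0.08707702264743797 -25.014276664294893 origin [0.52010746 0.12557584 0.01      ] knob in fix -0.07895170016818011 0.0013693297363475154
knob rel tcp in fix 0.05938075573991819 0.005401467185512916
```

apply_moves(targets=[{"dp": [-0.002, 0.001, -0.03], "yaw": 0}, {"dp": [-0.004, 0.002, -0.065], "yaw": 0}, {"dp": [-0.0045, 0.002, -0.1], "yaw": 0}, {"dp": [-0.0045, 0.002, -0.135], "yaw": 0}, {"dp": [-0.0045, 0.002, -0.152], "yaw": 0}, {"dp": [-0.0045, 0.002, -0.156], "yaw": 0}, {"dp": [0.0, 0.011, -0.156], "yaw": 0}, {"dp": [0.004, 0.02, -0.156], "yaw": 0}, {"dp": [0.008, 0.029, -0.156], "yaw": 0}, {"dp": [0.008, 0.029, -0.156], "yaw": 0}])

```text
time_s: 2.48
tcp_pos: [0.4759, 0.0291, 0.0942]
eef_rot: [-179.8, 0.2, -115.0]
contact_force: [0.4, 0.2, -0.1]
gripper_width: 0.0006
gripper_force: 0.0
```

```bash
python3 - <<'E'
from plant import get_state,cams
from h import *
s=get_state();print(s["tcp_pos"],s["contact_force"])
o=[]
for n,(a,b,cc,d) in {"top":(150,250,200,320),"scene":(145,245,205,325)}.items():
    c=cams.capture(n);o.append(c["image"][a:b,cc:d])
cv2.imwrite("pics/c2.png",cv2.resize(np.vstack(o),None,fx=3,fy=3,interpolation=2)[...,::-1])
E
```

```text
[0.47590125 0.02910955 0.09416582] [ 0.35782961  0.15201578 -0.13887885]
```

View pics/c2.png

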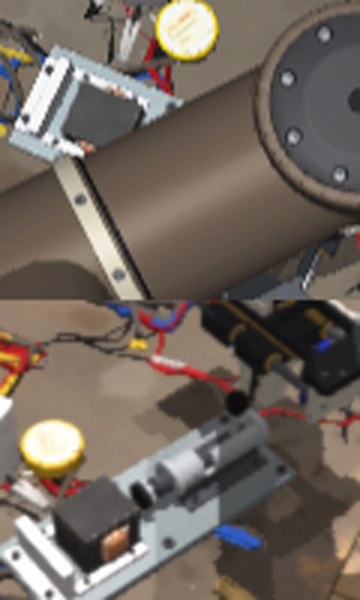

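The top view is blocked by the arm. The scene view shows the fingertips just behind the upright knob, at (235,400) in the crop, with the pad about to meet the transformer. Now I'll push along +x.

apply_moves(targets=[{"dp": [0.0021, 0.0045, 0], "yaw": 0}, {"dp": [0.0034, 0.0073, 0], "yaw": 0}, {"dp": [0.0047, 0.01, 0], "yaw": 0}, {"dp": [0.0059, 0.0127, 0], "yaw": 0}, {"dp": [0.0072, 0.0154, 0], "yaw": 0}, {"dp": [0.0085, 0.0181, 0], "yaw": 0}, {"dp": [0.0097, 0.0208, 0], "yaw": 0}, {"dp": [0.011, 0.0236, 0], "yaw": 0}, {"dp": [0.0123, 0.0263, 0], "yaw": 0}, {"dp": [0.0135, 0.029, 0], "yaw": 0}, {"dp": [0.0148, 0.0317, 0], "yaw": 0}, {"dp": [0.0161, 0.0344, 0], "yaw": 0}, {"dp": [0.0169, 0.0363, 0], "yaw": 0}, {"dp": [0.0169, 0.0363, 0], "yaw": 0}])

```text
time_s: 3.75
tcp_pos: [0.4903, 0.0636, 0.0925]
eef_rot: [180.0, -0.0, -115.1]
contact_force: [-1.5, -4.2, 3.3]
gripper_width: 0.0007
gripper_force: 2.4
```

apply_moves(targets=[{"dp": [0.0004, 0.0009, 0], "yaw": 0}, {"dp": [0.0008, 0.0018, 0], "yaw": 0}, {"dp": [0.0013, 0.0027, 0], "yaw": 0}, {"dp": [0.0017, 0.0036, 0], "yaw": 0}, {"dp": [0.0017, 0.0036, 0], "yaw": 0}])

```text
time_s: 4.17
tcp_pos: [0.4917, 0.0666, 0.0924]
eef_rot: [180.0, -0.1, -115.1]
contact_force: [-2.3, -4.9, 4.3]
gripper_width: 0.0007
gripper_force: 3.3
```

apply_moves(targets=[{"dp": [0.0004, 0.0009, 0], "yaw": 0}, {"dp": [0.0008, 0.0018, 0], "yaw": 0}, {"dp": [0.0008, 0.0018, 0], "yaw": 0}])

```text
time_s: 4.42
tcp_pos: [0.4924, 0.0683, 0.0924]
eef_rot: [180.0, -0.1, -115.1]
contact_force: [-3.2, -5.7, 5.2]
gripper_width: 0.0005
gripper_force: 3.6
```

apply_moves(targets=[{"dp": [0.0004, 0.0009, 0], "yaw": 0}, {"dp": [0.0008, 0.0018, 0], "yaw": 0}, {"dp": [0.0008, 0.0018, 0], "yaw": 0}])

```text
time_s: 4.67
tcp_pos: [0.4929, 0.0697, 0.0924]
eef_rot: [179.9, -0.1, -115.1]
contact_force: [-4.1, -7.3, 6.2]
gripper_width: 0.0006
gripper_force: 4.4
```

apply_moves(targets=[{"dp": [0.0004, 0.0009, 0], "yaw": 0}, {"dp": [0.0008, 0.0018, 0], "yaw": 0}, {"dp": [0.0008, 0.0018, 0], "yaw": 0}])

```text
time_s: 4.92
tcp_pos: [0.4927, 0.0704, 0.0923]
eef_rot: [179.9, -0.3, -115.1]
contact_force: [-6.1, -12.1, 9.3]
gripper_width: 0.0008
gripper_force: 6.9
```

apply_moves(targets=[{"dp": [0.0004, 0.0009, 0], "yaw": 0}, {"dp": [0.0008, 0.0018, 0], "yaw": 0}, {"dp": [0.0008, 0.0018, 0], "yaw": 0}])

```text
time_s: 5.17
tcp_pos: [0.4923, 0.071, 0.0921]
eef_rot: [179.8, -0.4, -115.1]
contact_force: [-7.9, -16.0, 13.4]
gripper_width: 0.0005
gripper_force: 9.6
```

```bash
python3 - <<'E'
from plant import get_state,cams
from h import *
c=cams.capture("scene");np.savez("scene3.npz",**c)
cv2.imwrite("pics/c3.png",cv2.resize(c["image"][155:255,200:320],None,fx=5,fy=5,interpolation=2)[...,::-1])
E
```

```text
(no output)
```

View pics/c3.png

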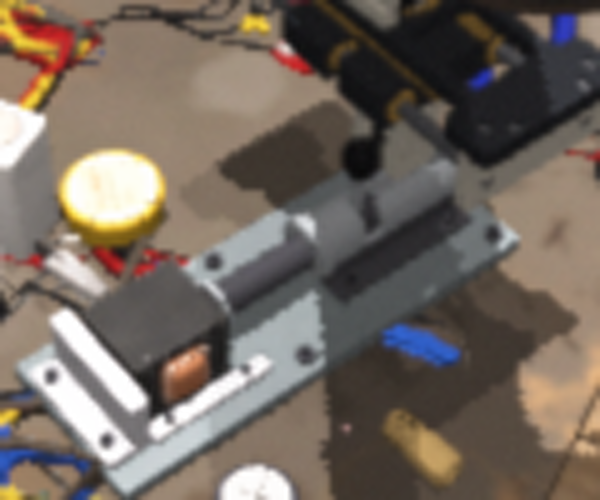

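The transformer is home against the stop. The pad touches it, the handle is up with the knob at (362,157) in the crop, and the force is rising steeply, so the bolt is at the end of the long leg. Now I'll back off and go round to the knob's -y side.

apply_moves(targets=[{"dp": [-0.003, -0.006, 0.001], "yaw": 0}, {"dp": [-0.0085, -0.0181, 0.002], "yaw": 0}, {"dp": [0.0, -0.0221, 0.004], "yaw": 0}, {"dp": [0.016, -0.0296, 0.004], "yaw": 0}, {"dp": [0.0323, -0.0371, 0.004], "yaw": 0}, {"dp": [0.037, -0.024, 0.004], "yaw": 0}, {"dp": [0.0455, -0.004, 0.004], "yaw": 0}, {"dp": [0.0455, -0.004, 0.004], "yaw": 0}, {"dp": [0.0455, -0.004, 0.004], "yaw": 0}])

```text
time_s: 5.97
tcp_pos: [0.5417, 0.0712, 0.0965]
eef_rot: [-180.0, 0.1, -115.0]
contact_force: [-0.6, 0.5, -1.0]
gripper_width: 0.0007
gripper_force: 0.0
```

```bash
python3 - <<'E'
from plant import get_state,cams
from h import *
s=get_state();print(s["tcp_pos"],s["contact_force"])
c=cams.capture("scene");g=c["image"].max(2)
m=np.zeros_like(g);m[178:196,262:284]=g[178:196,262:284]<45
n,l,st,ce=cv2.connectedComponentsWithStats(m)
print(st[1:].tolist(),ce[1:])
i=1+st[1:,4].argmax();k=onplane(c,ce[i],.082);print(k)
ux=np.array([.4226,.9063,0]);uy=np.array([-.9063,.4226,0]);d=k-s["tcp_pos"];print(d@ux,d@uy)
cv2.imwrite("pics/c4.png",cv2.resize(c["image"][155:255,200:320],None,fx=5,fy=5,interpolation=2)[...,::-1])
E
```

```text
[0.54167081 0.07120389 0.09645027] [-0.59806505  0.51049358 -0.97910216]
[[274, 178, 2, 1, 2], [269, 186, 7, 5, 18]] [[274.5        178.        ]
 [271.77777778 188.33333333]]
[0.49806514 0.0947344  0.082     ]
0.0028979383372329673 0.0494638098141061
```

View pics/c4.png

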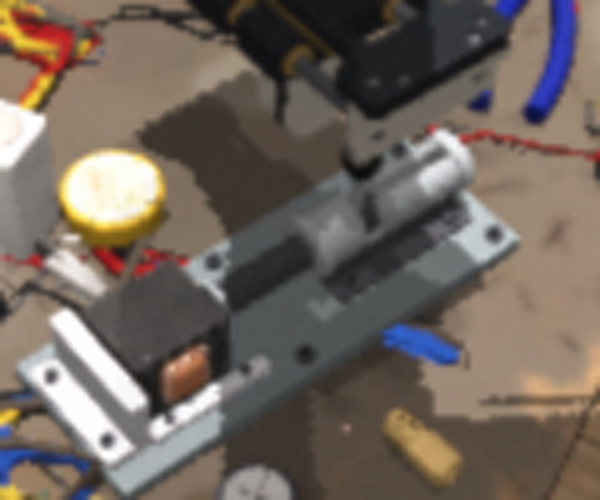

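The arm partly hides the knob at (362,165) in the crop, and the fingers stand on its far (-y) side as planned. I'll push over along the arc in two parts.

apply_moves(targets=[{"dp": [-0.0054, 0.0025, 0], "yaw": 0}, {"dp": [-0.01, 0.0046, 0], "yaw": 0}, {"dp": [-0.0149, 0.0069, 0], "yaw": 0}, {"dp": [-0.0191, 0.0089, -0.001], "yaw": 0}, {"dp": [-0.0234, 0.0109, -0.0021], "yaw": 0}, {"dp": [-0.0275, 0.0128, -0.0038], "yaw": 0}, {"dp": [-0.0275, 0.0128, -0.0038], "yaw": 0}])

```text
time_s: 6.6
tcp_pos: [0.5123, 0.0832, 0.0926]
eef_rot: [180.0, -0.0, -115.1]
contact_force: [0.4, -0.5, 0.3]
gripper_width: 0.0007
gripper_force: 0.0
```

apply_moves(targets=[{"dp": [-0.0039, 0.0018, -0.0021], "yaw": 0}, {"dp": [-0.0076, 0.0036, -0.0046], "yaw": 0}, {"dp": [-0.011, 0.0052, -0.0075], "yaw": 0}, {"dp": [-0.0142, 0.0066, -0.0107], "yaw": 0}, {"dp": [-0.0142, 0.0066, -0.0107], "yaw": 0}])

```text
time_s: 7.02
tcp_pos: [0.4981, 0.0895, 0.0812]
eef_rot: [179.9, -0.1, -115.1]
contact_force: [0.7, 0.7, 0.3]
gripper_width: 0.0005
gripper_force: 0.0
```

```bash
python3 - <<'E'
from plant import get_state,cams
from h import *
s=get_state();print(s["tcp_pos"],s["contact_force"])
c=cams.capture("scene");np.savez("s5.npz",**c)
cv2.imwrite("pics/c5.png",cv2.resize(c["image"][155:255,200:320],None,fx=5,fy=5,interpolation=2)[...,::-1])
E
```

```text
[0.49805095 0.08954514 0.08122679] [0.65030764 0.6819775  0.25467861]
```

View pics/c5.png

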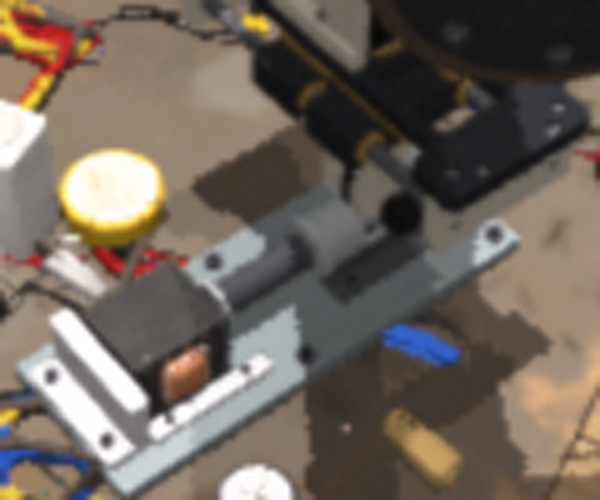

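The handle is leaning over at about 0.84 rad, with the knob at (402,213) in the crop. Next I'll lift and press the knob down from above with the closed tips.

apply_moves(targets=[{"dp": [0.0073, -0.0034, 0.0], "yaw": 0}, {"dp": [0.0073, -0.0034, 0.018], "yaw": 0}, {"dp": [0.0073, -0.0034, 0.036], "yaw": 0}, {"dp": [0.0073, -0.0034, 0.036], "yaw": 0}, {"dp": [-0.0136, 0.0063, 0.036], "yaw": 0}, {"dp": [-0.0317, 0.0148, 0.036], "yaw": 0}, {"dp": [-0.0317, 0.0148, 0.036], "yaw": 0}, {"dp": [-0.0317, 0.0148, 0.024], "yaw": 0}, {"dp": [-0.0326, 0.0152, 0.0146], "yaw": 0}, {"dp": [-0.034, 0.0158, 0.0107], "yaw": 0}, {"dp": [-0.0353, 0.0165, 0.0066], "yaw": 0}, {"dp": [-0.0353, 0.0165, 0.0066], "yaw": 0}])

```text
time_s: 8.07
tcp_pos: [0.4636, 0.1058, 0.0875]
eef_rot: [179.9, -0.1, -115.1]
contact_force: [0.1, -1.0, -0.1]
gripper_width: 0.0003
gripper_force: 0.0
```

apply_moves(targets=[{"dp": [-0.0014, 0.0006, -0.0044], "yaw": 0}, {"dp": [-0.0028, 0.0012, -0.009], "yaw": 0}, {"dp": [-0.0037, 0.0017, -0.0125], "yaw": 0}, {"dp": [-0.0037, 0.0017, -0.0125], "yaw": 0}])

```text
time_s: 8.4
tcp_pos: [0.4597, 0.1076, 0.0753]
eef_rot: [180.0, -0.1, -115.1]
contact_force: [0.9, -0.1, 0.2]
gripper_width: 0.0003
gripper_force: 0.0
```

apply_moves(targets=[{"dp": [-0.0002, 0.0001, -0.001], "yaw": 0}, {"dp": [-0.0003, 0.0001, -0.002], "yaw": 0}, {"dp": [-0.0003, 0.0001, -0.002], "yaw": 0}])

```text
time_s: 8.65
tcp_pos: [0.4599, 0.108, 0.0742]
eef_rot: [-180.0, 0.0, -115.1]
contact_force: [-0.4, 0.3, 0.9]
gripper_width: 0.0005
gripper_force: 0.5
```

apply_moves(targets=[{"dp": [0, 0, -0.001], "yaw": 0}, {"dp": [0, 0, -0.002], "yaw": 0}, {"dp": [0, 0, -0.002], "yaw": 0}])

```text
time_s: 8.9
tcp_pos: [0.46, 0.108, 0.0731]
eef_rot: [-180.0, 0.0, -115.1]
contact_force: [-5.2, -0.2, 14.5]
gripper_width: 0.0005
gripper_force: 7.3
```

Firm stop at 14.5 N with the tip at 51 mm, as expected for the locked position. Now I'll lift clear and look.

apply_moves(targets=[{"dp": [0, 0, 0.003], "yaw": 0}, {"dp": [0, 0, 0.015], "yaw": 0}, {"dp": [0, 0, 0.05], "yaw": 0}, {"dp": [0, 0, 0.09], "yaw": 0}, {"dp": [0, 0, 0.13], "yaw": 0}, {"dp": [0, -0.04, 0.16], "yaw": 0}, {"dp": [0, -0.08, 0.17], "yaw": 0}, {"dp": [0, -0.12, 0.17], "yaw": 0}, {"dp": [0, -0.16, 0.17], "yaw": 0}, {"dp": [0, -0.2, 0.17], "yaw": 0}, {"dp": [0, -0.24, 0.17], "yaw": 0}, {"dp": [0, -0.24, 0.17], "yaw": 0}, {"dp": [0, -0.24, 0.17], "yaw": 0}])

```text
time_s: 9.98
tcp_pos: [0.4593, -0.1343, 0.242]
eef_rot: [180.0, -0.0, -115.4]
contact_force: [0.5, 0.5, 0.9]
gripper_width: 0.0004
gripper_force: 0.0
```

```bash
python3 - <<'E'
from plant import get_state,cams
from h import *
s=get_state();print(s["tcp_pos"],s["contact_force"])
o=[]
for n,(a,b,cc,d) in {"top":(150,250,200,320),"scene":(155,255,200,320)}.items():
    c=cams.capture(n);o.append(c["image"][a:b,cc:d])
    for th in(1.1,1.25,1.4):
        f=np.array([-.0455,.048*np.sin(th),.034+.048*np.cos(th)])
        w=np.array([.5201,.1256,0])+f[0]*np.array([.4226,.9063,0])+f[1]*np.array([-.9063,.4226,0])+[0,0,f[2]]
        print(n,th,((proj(c,w)-[cc,a])*3).round(0)+[0,300*(n=="scene")])
cv2.imwrite("pics/c6.png",cv2.resize(np.vstack(o),None,fx=3,fy=3,interpolation=2)[...,::-1])
E
```

```text
[ 0.45926691 -0.1343453   0.24196208] [0.51388304 0.46111728 0.91207978]
top 1.1 [199. 221.]
top 1.25 [198. 225.]
top 1.4 [197. 228.]
scene 1.1 [252. 445.]
scene 1.25 [254. 453.]
scene 1.4 [255. 460.]
```

View pics/c6.png

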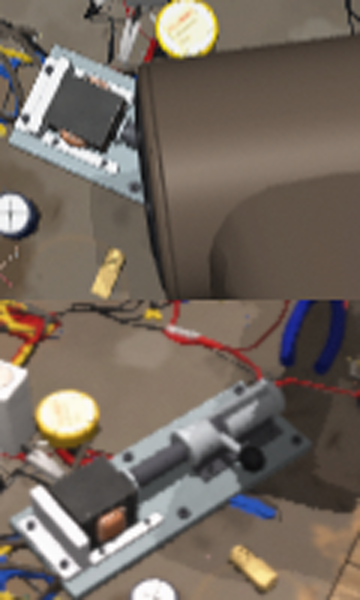

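The scene view shows the knob lying over at (252,458), which matches the 1.40 rad prediction of (255,460). The transformer sits square against the stop with the pad on it, the bystanders are where they were, and the arm is clear. Handing in.

```bash
python3 -c "
from plant import r
print(r.close_job())"
```

```text
the job is handed in; nothing more can be done
None
```

I pushed the bolt to the end of the long leg and turned the handle over to its stop (about 1.4 rad in the last picture). The transformer sits square against the end stop with the pad on it, the arm is clear, and the job is handed in; no verdict was returned.

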